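Tidy the building blocks into their tub

TASK

Playtime is over: pick up the wooden carrier by its handle with its blocks still in it, tip them out over its side into the round tub, and stand the empty carrier back upright on the table. Put the blocks lying about on the table into the tub too, before or after that, and finally set the lid on the tub so that it drops into the rim and sits level. Leave the mug standing where it is.

Things in the scene. Friction and masses are not known exactly. Their poses are not given: they have to be found in the camera images.
- block1: plain beech toy block, brick 64 x 32 x 32 (x, y, z) mm, about 30 to 45 g, origin at its centre; starts lying in the carrier; may be absent (None from the very start)
- block2: plain beech toy block, bridge block 68 x 32 x 32 (x, y, z) with a 28 wide, 18 high notch through the middle of its -z face (solid 14 thick above it) mm, about 30 to 45 g, origin at its centre; starts lying in the carrier; may be absent (None from the very start)
- block3: plain beech toy block, brick 64 x 32 x 32 (x, y, z) mm, about 30 to 45 g, origin at its centre; starts lying in the carrier; may be absent (None from the very start)
- block4: plain beech toy block, plank 70 x 32 x 16 (x, y, z) mm, about 30 to 45 g, origin at its centre; starts lying in the carrier; may be absent (None from the very start)
- block5: plain beech toy block, brick 64 x 32 x 32 (x, y, z) mm, about 30 to 45 g, origin at its centre; starts lying in the carrier; may be absent (None from the very start)
- block6: plain beech toy block, bridge block 68 x 32 x 32 (x, y, z) with a 28 wide, 18 high notch through the middle of its -z face (solid 14 thick above it) mm, about 30 to 45 g, origin at its centre; starts lying in the carrier; may be absent (None from the very start)
- stray1: plain beech toy block, brick 64 x 32 x 32 (x, y, z) mm, about 30 to 45 g, origin at its centre; starts lying flat on the table (z up), any yaw; may be absent (None from the very start)
- stray2: plain beech toy block, bridge block 68 x 32 x 32 (x, y, z) with a 28 wide, 18 high notch through the middle of its -z face (solid 14 thick above it) mm, about 30 to 45 g, origin at its centre; starts lying flat on the table (z up), any yaw; may be absent (None from the very start)
- stray3: plain beech toy block, plank 70 x 32 x 16 (x, y, z) mm, about 30 to 45 g, origin at its centre; starts lying flat on the table (z up), any yaw; may be absent (None from the very start)
- stray4: plain beech toy block, brick 64 x 32 x 32 (x, y, z) mm, about 30 to 45 g, origin at its centre; starts lying flat on the table (z up), any yaw; may be absent (None from the very start)
- carrier: wooden hand carrier (trug) holding blocks, 0.4 kg, 170 (x) x 175 (y) x 140 high mm; origin at centre of its underside, z up. Flat floor 154 x 114, 6 thick; both long sides flare out at 30 degrees to low lips at y = +-87, z = 24, over which blocks are poured; ends (x = +-81) 8 thick, 34 high, each with a 44 wide upright in its middle up to z = 140
- carrier_bar (a point): middle of the carrier's wooden handle bar: straight along the carrier's x, 156 long, 20 thick (y), 26 high (z from 112 to 138), flat-sided; this point is 125 mm above the carrier's origin
- carrier_lip_left (a point): middle of the carrier's +y pouring lip (y = 87, z = 24 mm in the carrier's frame)
- carrier_lip_right (a point): middle of the carrier's -y pouring lip (y = -87, z = 24 mm in the carrier's frame); blocks slide out over a lip once the carrier is tipped to about 65 degrees or more
- tub: open round plywood storage tub, fixed, 230 outside and 221 inside diameter, 130 high, floor 8 thick; origin at the centre of its underside
- lid: the tub's loose round lid, about 0.35 kg, right way up on the table: disc 236 diameter, 9 thick, below it a locating disc (212 diameter, tapering to 202 at its foot, 10 deep) that drops inside the rim, on top a knob. Origin at the centre of the underside of the locating disc, z up; fully seated it is 120 mm above the tub's origin
- lid_knob (a point): on the axis of the lid's round knob (32 diameter, rising from z = 19 to z = 53 mm of the lid), at grip height 38 mm above the lid's origin
- mug: pink mug, 86 diameter at the rim, 85 high, handle at its +y side reaching 71 mm from the axis; origin at the centre of its underside; bystander, stands on the table between the robot and the tub
Things that resemble listed ones, but are neither listed nor needed, are in the scene too. Leave any turquoise look-alike of the tub alone.

How it is judged:
On the way, in this order (a step that is already met when the one before it is completed fails the run):
1. the carrier is lifted off the table with all its blocks in it (height (world z) of carrier above 0.04 m and angle between carrier's own z axis and vertical below 0.5 rad and z of block1 in the frame of carrier between 0 and 0.09 m and y of block1 in the frame of carrier between -0.1 and 0.1 m and x of block1 in the frame of carrier between -0.1 and 0.1 m and z of block2 in the frame of carrier between 0 and 0.09 m and y of block2 in the frame of carrier between -0.1 and 0.1 m and x of block2 in the frame of carrier between -0.1 and 0.1 m and z of block3 in the frame of carrier between 0 and 0.09 m and y of block3 in the frame of carrier between -0.1 and 0.1 m and x of block3 in the frame of carrier between -0.1 and 0.1 m and z of block4 in the frame of carrier between 0 and 0.09 m and y of block4 in the frame of carrier between -0.1 and 0.1 m and x of block4 in the frame of carrier between -0.1 and 0.1 m and z of block5 in the frame of carrier between 0 and 0.09 m and y of block5 in the frame of carrier between -0.1 and 0.1 m and x of block5 in the frame of carrier between -0.1 and 0.1 m and z of block6 in the frame of carrier between 0 and 0.09 m and y of block6 in the frame of carrier between -0.1 and 0.1 m and x of block6 in the frame of carrier between -0.1 and 0.1 m), for 0.2 s.
2. the carrier is tipped, more than 45 degrees, with a pouring lip over the tub (angle between carrier's own z axis and vertical above 0.79 rad and ((horizontal distance between carrier_lip_left and tub below 0.115 m and height (world z) of carrier_lip_left above 0.1 m) or (horizontal distance between carrier_lip_right and tub below 0.115 m and height (world z) of carrier_lip_right above 0.1 m))), for 0.1 s.
At the end, for the whole second after the job is handed in: every block that is present is at rest inside the tub, the carrier stands upright on the table (within 3 degrees, flat on the surface), and the lid is seated in the tub's rim: centred within 7 mm, down within 4 mm, level within 1.7 degrees; all at rest (horizontal distance between each of block1, block2, block3, block4, block5, block6, stray1, stray2, stray3, stray4 and tub below 0.112 m and height (world z) of block1 between 0.005 and 0.115 m and linear speed of each of block1, block2, block3, block4, block5, block6, stray1, stray2, stray3, stray4 below 0.05 m/s and height (world z) of block2 between 0.005 and 0.115 m and height (world z) of block3 between 0.005 and 0.115 m and height (world z) of block4 between 0.005 and 0.115 m and height (world z) of block5 between 0.005 and 0.115 m and height (world z) of block6 between 0.005 and 0.115 m and height (world z) of stray1 between 0.005 and 0.115 m and height (world z) of stray2 between 0.005 and 0.115 m and height (world z) of stray3 between 0.005 and 0.115 m and height (world z) of stray4 between 0.005 and 0.115 m and angle between carrier's own z axis and vertical below 0.06 rad and height (world z) of carrier between -0.008 and 0.008 m and linear speed of each of carrier, lid below 0.02 m/s and horizontal distance between lid and tub below 0.007 m and z of lid in the frame of tub between 0.115 and 0.124 m and angle between lid's own z axis and vertical below 0.03 rad); the robot touches nothing.
It fails at once if the mug is shifted more than 4 cm or tipped over (distance of mug from where it was at the start of the episode above 0.04 m or angle between mug's own z axis and vertical above 0.5 rad).
Of block1, block2, block3, block4, block5, block6 only 3 to 6 are there at a start; the rules pass over those that are not, and their reading is None.
Of stray1, stray2, stray3, stray4 only 3 to 4 are there at a start; the rules pass over those that are not, and their reading is None.
At some moment in a run one of lid, stray1, stray2, stray3, stray4 may be knocked a few centimetres aside while the robot is not near it.
It also fails if it takes over 210 s, if anything falls off the work surface, if the arm or the gripper's body presses on something with over 40 N, if the wrist force passes 120 N, or if a joint passes its speed limit or range.

ROBOT

A 6-joint arm with a two-finger parallel gripper is mounted at the origin on the work surface. World frame = base frame: x ahead of the robot, y to its left, z up, the work surface at z = 0. Lengths are in m, angles in rad, forces in N, time in s.
With the tool pointing down it reaches from about 0.425 to 0.95 m from the base axis. Payload 3.5 kg.
Tool frame: the origin (TCP) lies on the centre line of the jaws, within the pads' length; the fingertips stand 19 mm ahead of it and the grasp point (between the pads) is the TCP; z points along the fingers, y is the line along which they close (so a half turn about z gives the same grasp; the last joint's range is limited). The gripper opens to 85 mm and grips with 20 to 120 N. Pads are 22 mm wide; open, the fingers measure 114 mm over their backs; the gripper's body (76 mm by 85 mm) begins 54 mm behind the grasp point. The pads swing forward as they close: fully open they stand 13 mm farther back than shut.
Start: joints at [-1.273, 0.286, 1.577, -0, 1.279, -0.15], TCP at [0.292, -0.608, 0.25] pointing down, gripper open.
Joint ranges: [-2.77, 2.77], [-0.9, 2.22], [0.21, 2.48], [-1.53, 4.67], [0.24, 2.81], [-2.84, 2.84]. Speed limits (rad/s): [2.79, 2.79, 3.14, 3.14, 3.14, 3.14].

INTERFACE

Orientations are given as a unit quaternion [x, y, z, w].
In Python, from plant import ctrl, imaging gives the robot as it stands. The module is installed in compiled form; this text tells all that it offers.
- The arm moves only by the shell command python3 -m handwheel 'ROWS' [OPENING] [FORCE]. ROWS is JSON, one flat list of numbers, 6 for each row, row after row: the shift along the world's x, y, z in units of 150 mm (1.0 is 150 mm), then the turn, a rotation vector about the world's x, y, z in units of 90 degrees (1.0 is 90 degrees). In form: [tx, ty, tz, rx, ry, rz, tx, ty, tz, rx, ry, rz, ...]. A call has 1 to 5 rows; each row shifts and turns the commanded pose from where the row before left it; what a row does not reach is not made up. A row lasts 1/12 s, in which the tool goes at most 41.7 mm and 7.16 degrees, less where a joint would pass 70% of its speed; a pose out of reach is approached as far as the arm can. A call with a number of a shift or a turn outside -1 to 1 is refused whole. A call with a gripper value outside its range is refused whole. OPENING is the opening, from 0 (shut) to 1 (fully open), set as the call begins (- or left out, the last holds). The fingers move at their own pace and stop on an object; FORCE is the grip in N (left out, the last holds). Time passes only in rows, so rows that do not move let the fingers close. It gives the time, the measured TCP pose, the force, the opening and the grip force at its end, in the units of the state.
- ctrl.get_state(): the state, without advancing time (a new reading comes with each control period).
- imaging.read_camera(name): name is "side" or "top" or "wrist"; returns (picture, depth): 384x512x3 uint8, blue, green, red; 384x512 float32, m along the optical axis (not along the pixel's ray), 0 where there is no reading.
- imaging.get_calibration(name): a dict with "fovy" (degrees; the focal length in pixels is half the picture's height over the tangent of half this angle, whatever the lens; pixels are square), "cx", "cy" (the principal point, pixels), "R" (3x3) and "t" (3): a world point X has camera coordinates R X + t. Camera axes: x right, y down, z forward; pixel columns grow to the right and rows downward; lengths in m; the calibration is good to about 2 mm. A picture is of the moment at which its call begins: read the wrist's pose just before it. get_calibration takes no time and is no camera call; for the wrist camera it gives the pose at the moment of the call.
- ctrl.sign_off(): hands the job in; it is judged then, once.
The state is a dict: "time": time; "qpos": joint angles; "dq": joint speeds; "joint_efforts": joint torques, N m; "eef_pos": TCP position; "tcp_rot": TCP orientation; "contact_force": force on the tool from outside, world axes, zero at the start; "wrist_torque": the same for the moment, N m; "opening": opening from 0.0 (shut) to 1.0 (fully open); "finger_force": force on a finger pad.
Only numpy, scipy, OpenCV 4.12 (cv2) and the standard library are available. Lean on these libraries where they do the work, as an engineer would, in place of code of your own. Each camera call takes 0.05 s, during which the arm holds its last target. There are 200 camera calls.

## Working session

There is one attempt and no reset: what is moved stays moved. The work goes in short steps, Python scripts to look and compute and a shell command to move; the robot and the scene stay as the last step left them, time stands still between calls to the robot, and variables do not carry over. Pictures are saved under pics/ and viewed, at most 14 in all, crops included, and the job is handed in when it is done.

```bash
mkdir -p pics
cat > h.py <<'E'
import numpy as np, cv2
from plant import ctrl, imaging
def cal(n):
    c=imaging.get_calibration(n); f=192/np.tan(np.radians(c["fovy"])/2)
    return c,f,np.array(c["R"]),np.array(c["t"])
def shot(n,save=None):
    k=cal(n); p,d=imaging.read_camera(n)
    if save: cv2.imwrite("pics/"+save,p)
    return p,d,k
def pts(d,k):  # world point per pixel from depth
    c,f,R,t=k; v,u=np.mgrid[:d.shape[0],:d.shape[1]]
    X=np.stack([(u-c["cx"])/f*d,(v-c["cy"])/f*d,d],-1)-t
    return X@R
def ray(u,v,z,k):
    c,f,R,t=k; o=-R.T@t; r=R.T@np.array([(u-c["cx"])/f,(v-c["cy"])/f,1]); return o+r*(z-o[2])/r[2]
def proj(X,k):
    c,f,R,t=k; Y=R@np.array(X)+t; return Y[:2]/Y[2]*f+[c["cx"],c["cy"]]
E
python3 - <<'E'
from h import *
a=shot("top","top0.png");b=shot("side","side0.png")
for x in(a,b): print(x[2], (x[1]>0).mean())
np.savez("t0.npz",d=a[1]); s=ctrl.get_state(); print(s)
cv2.imwrite("pics/both0.png",np.hstack([cv2.resize(a[0],(400,300)),cv2.resize(b[0],(400,300))]))
E
```

```text
({'fovy': 44.694004546552534, 'cx': 245.90578688171846, 'cy': 195.0835121019992, 'R': array([[ 0.01424645, -0.99989273,  0.00340129],
       [-0.99442769, -0.01452377, -0.10441561],
       [ 0.10445381, -0.00189479, -0.99452793]]), 't': array([-0.00561596,  0.41801249,  1.49060932])}, np.float64(467.0526650239331), array([[ 0.01424645, -0.99989273,  0.00340129],
       [-0.99442769, -0.01452377, -0.10441561],
       [ 0.10445381, -0.00189479, -0.99452793]]), array([-0.00561596,  0.41801249,  1.49060932])) 0.9964955647786459
({'fovy': 53.60759932894423, 'cx': 249.75778724777814, 'cy': 191.14942329823978, 'R': array([[-0.92266521, -0.38523339,  0.01685681],
       [-0.20606636,  0.45565269, -0.86597765],
       [ 0.32592265, -0.80248106, -0.49979852]]), 't': array([0.38775493, 0.18090827, 1.06936971])}, np.float64(380.0327702107978), array([[-0.92266521, -0.38523339,  0.01685681],
       [-0.20606636,  0.45565269, -0.86597765],
       [ 0.32592265, -0.80248106, -0.49979852]]), array([0.38775493, 0.18090827, 1.06936971])) 0.9960784912109375
{'time': 0.1, 'qpos': array([-1.27299876e+00,  2.87111298e-01,  1.57807067e+00, -1.90211251e-05,
        1.27863276e+00, -1.50001548e-01]), 'dq': array([ 0.00132711, -0.00196972, -0.00194853,  0.00092012,  0.00021052,
       -0.00200234]), 'joint_efforts': array([ 1.31104578e-03, -4.07297230e+01, -2.93699867e+01, -1.56536366e-04,
        3.41230399e-03, -2.97920472e-06]), 'eef_pos': array([ 0.29211384, -0.60787756,  0.24904096]), 'tcp_rot': array([ 9.75037821e-01,  2.22036065e-01, -9.11083719e-05, -1.10733284e-03]), 'contact_force': array([-0.12206129,  0.78750731, -0.06257908]), 'wrist_torque': array([ 0.03527741, -0.03869521, -0.01791545]), 'finger_force': 0.0, 'opening': 0.9995608069053947}
```

View pics/top0.png

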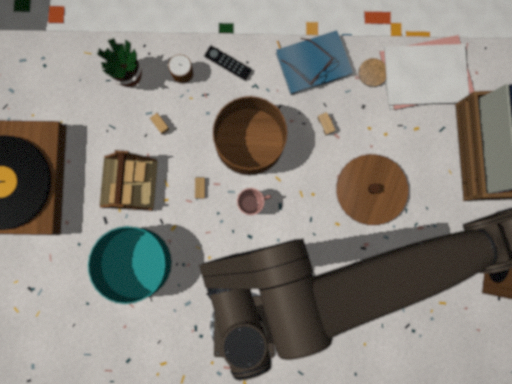

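View pics/side0.png

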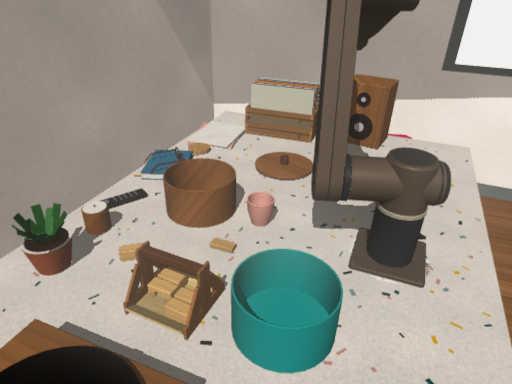

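Top view: wooden tub at (250,134), turquoise look-alike at (130,265), carrier at (130,180), lid at (373,188) with its knob at (376,188), mug at (252,201). Strays are at (160,123), (200,187) and (327,123). The round item at (372,72) is a coaster. Now measuring.

Run:
```python
from h import *
p=cv2.imread("pics/top0.png"); d=np.load("t0.npz")["d"]; k=cal("top"); W=pts(d,k)
print("corners",W[5,5],W[380,5],W[5,500])
def circ(x0,y0,zlo,zhi,r):
    m=(np.hypot(W[...,0]-x0,W[...,1]-y0)<r)&(W[...,2]>zlo)&(W[...,2]<zhi); q=W[m]
    c,rr=cv2.minEnclosingCircle(q[:,:2].astype(np.float32)); return c,rr,np.median(q[:,2]),len(q)
for n,(u,v),lo,hi,r in [("tub",(250,134),.11,.15,.16),("lid",(373,188),.012,.03,.16),("knob",(376,188),.04,.07,.05),("mug",(252,201),.07,.1,.07)]:
    q=ray(u,v,lo,k); print(n,q.round(3),circ(q[0],q[1],lo,hi,r))
hsv=cv2.cvtColor(p,cv2.COLOR_BGR2HSV)
m=((hsv[...,0]>8)&(hsv[...,0]<25)&(hsv[...,1]>70)&(hsv[...,2]>110)).astype(np.uint8)
m[200:,:]=m[200:,:]*1
for c in cv2.findContours(m,cv2.RETR_EXTERNAL,cv2.CHAIN_APPROX_NONE)[0]:
    if cv2.contourArea(c)>40:
        (cu,cv_),_,_=cv2.minAreaRect(c); z=np.median(W[c[:,0,1],c[:,0,0],2]); mm=np.zeros_like(m); cv2.drawContours(mm,[c],-1,1,-1); zz=np.percentile(W[mm>0][:,2],[20,50,80])
        Q=np.array([ray(u,v,max(zz[1],0),k)[:2] for u,v in c[:,0]],np.float32); r=cv2.minAreaRect(Q*1000)
        print((round(cu),round(cv_)),zz.round(3),r, cv2.boxPoints(r).round().tolist())
# carrier bar
b=(W[...,2]>.115)&(W[...,2]<.16); b[:,:90]=0;b[:,170:]=0;b[:140]=0;b[215:]=0
q=W[b];print("bar",len(q),q[:,2].mean(),cv2.minAreaRect((q[:,:2]*1000).astype(np.float32)))
c=np.hstack([cv2.resize(p[100:230,90:225],None,fx=3.4,fy=3.4,interpolation=cv2.INTER_CUBIC),cv2.resize(p[100:230,300:400],None,fx=3.4,fy=3.4,interpolation=cv2.INTER_CUBIC)])
cv2.imwrite("pics/crop0.png",c);print(c.shape)
```

```text
corners [ 1.4502226   1.23598257 -0.73595065] [-1.76084810e-01  7.50410754e-01  3.55565255e-04] [ 1.49888587 -1.29076176 -0.75102807]
tub [ 0.599 -0.009  0.11 ] ((0.5991544723510742, -0.006568580865859985), 0.11556386202573776, np.float64(0.12776419486695353), 539)
lid [ 0.448 -0.415  0.012] ((0.4435555338859558, -0.40796640515327454), 0.11812011152505875, np.float64(0.018544353268569087), 3861)
knob [ 0.445 -0.416  0.04 ] ((0.44217967987060547, -0.4073542654514313), 0.016996581107378006, np.float64(0.05190436850035398), 83)
mug [ 0.395 -0.019  0.07 ] ((0.39327895641326904, -0.020210616290569305), 0.05162099748849869, np.float64(0.08360432330635723), 161)
(18, 227) [0.078 0.081 0.084] ((302.6796875, 699.4419555664062), (36.94781494140625, 113.92601013183594), 0.8210380673408508) [[283.0, 756.0], [285.0, 642.0], [322.0, 643.0], [320.0, 757.0]]
(200, 188) [0.012 0.016 0.018] ((441.3721008300781, 151.8644256591797), (62.51626968383789, 29.34857940673828), 1.3529164791107178) [[410.0, 166.0], [410.0, 136.0], [473.0, 138.0], [472.0, 167.0]]
(8, 182) [0.097 0.1   0.102] ((442.456787109375,
[... 2191 characters left out ...]
4912109375), (43.34006881713867, 37.637508392333984), 0.04623660817742348) [[976.0, -197.0], [976.0, -234.0], [1019.0, -234.0], [1019.0, -197.0]]
(385, 21) [-0.747 -0.741 -0.736] ((1024.8519287109375, -468.8719787597656), (139.30831909179688, 60.847923278808594), 56.75674057006836) [[961.0, -510.0], [1012.0, -544.0], [1088.0, -427.0], [1038.0, -394.0]]
(56, 14) [-0.744 -0.739 -0.733] ((1033.7845458984375, 660.3370361328125), (43.42375183105469, 50.66807174682617), 86.51905822753906) [[1007.0, 640.0], [1058.0, 637.0], [1060.0, 680.0], [1010.0, 684.0]]
bar 511 0.13569999953008155 ((451.2841491699219, 382.04315185546875), (43.04671859741211, 169.89927673339844), 87.17652130126953)
(442, 799, 3)
```

View pics/crop0.png

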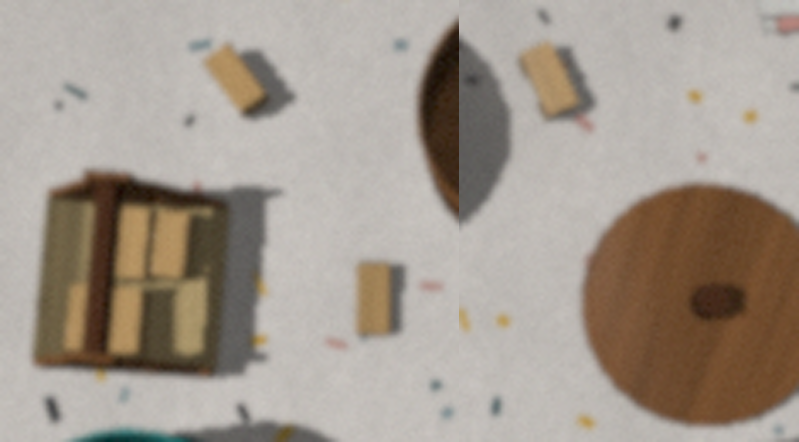

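The crop shows five blocks in the carrier: four bricks or bridges and one plank. The bar runs along image-vertical. Two things could be the tub. The brown wooden one at (250,134), outside radius 0.1156 at z=0.128, fits the description; the turquoise one at (130,265) is the look-alike. The round item at (372,72) is a coaster, not a stray. Next, the wrist orientation for the tilt.

```bash
cat > ik.py <<'E'
import numpy as np
from scipy.spatial.transform import Rotation as R
def wrist(q1,s,Rt):  # q1, q2+q3, target R -> q4,q5,q6 (ZYZ)
    A=R.from_euler('ZY',[q1,s]).inv()*Rt
    a,b,c=A.as_euler('ZYZ'); return np.array([a,b,c])
E
python3 - <<'E'
from ik import *
from plant import ctrl
s=ctrl.get_state(); q=s['qpos']; Rt=R.from_quat(s['tcp_rot'])
F=R.from_euler('ZYZYZ',[q[0],q[1]+q[2],q[3],q[4],q[5]]); print("model tool x,y,z err",(F.inv()*Rt).as_rotvec())
off=F.inv()*Rt
for sgn in(1,-1):
  for psi in (87.2,-92.8):
    print(sgn,psi)
    R0=R.from_euler('z',psi-90,degrees=True)*R.from_matrix(np.array([[-1,0,0],[0,1,0],[0,0,-1.]]))
    for th in (0,30,60,90,110):
        Rt=R.from_euler('x',sgn*th,degrees=True)*R0
        w=np.array([.6,-.007-sgn*.03,.30])-.25*Rt.as_matrix()[:,2]
        print(th,wrist(np.arctan2(w[1],w[0]),1.9,Rt*off.inv()).round(2))
E
```

```text
Traceback (most recent call last):
  File "scipy/spatial/transform/_rotation.pyx", line 1413, in scipy.spatial.transform._rotation.Rotation.from_euler
ValueError: Expected axis specification to be a non-empty string of upto 3 characters, got ZYZYZ
```

```bash
cat >> ik.py <<'E'
def fk(q): return R.from_euler('ZY',[q[0],q[1]+q[2]])*R.from_euler('ZYZ',q[3:6])
E
python3 - <<'E'
from ik import *
from plant import ctrl
s=ctrl.get_state(); q=s['qpos']; Rt=R.from_quat(s['tcp_rot'])
F=fk(q); off=F.inv()*Rt; print("off",off.as_rotvec())
for sgn in(1,-1):
  for psi in (87.2,-92.8):
    print(sgn,psi)
    R0=R.from_euler('z',psi-90,degrees=True)*R.from_matrix(np.array([[-1,0,0],[0,1,0],[0,0,-1.]]))
    for th in (0,30,60,90,110):
        Rt=R.from_euler('x',sgn*th,degrees=True)*R0
        w=np.array([.6,-.007-sgn*.03,.30])-.25*Rt.as_matrix()[:,2]
        print(th,wrist(np.arctan2(w[1],w[0]),1.9,Rt*off.inv()).round(2))
E
```

```text
off [2.01771389e-16 4.79289842e-16 1.57079633e+00]
1 87.2
0 [ 0.    1.24 -1.58]
30 [ 0.51  1.41 -1.91]
60 [ 0.94  1.73 -2.01]
90 [ 1.42  1.99 -1.88]
110 [ 1.8   2.07 -1.72]
1 -92.8
0 [-0.    1.24  1.56]
30 [0.51 1.41 1.23]
60 [0.94 1.73 1.13]
90 [1.42 1.99 1.26]
110 [1.8  2.07 1.42]
-1 87.2
0 [ 0.    1.24 -1.48]
30 [-0.51  1.4  -1.15]
60 [-0.95  1.71 -1.04]
90 [-1.42  1.97 -1.16]
110 [-1.8   2.05 -1.32]
-1 -92.8
0 [-0.    1.24  1.66]
30 [-0.51  1.4   1.99]
60 [-0.95  1.71  2.1 ]
90 [-1.42  1.97  1.98]
110 [-1.8   2.05  1.82]
```

```bash
python3 -m handwheel '[0.12,0.24,0.03,0,0,-0.079, 0.12,0.24,0.03,0,0,-0.079, 0.12,0.24,0.03,0,0,-0.079, 0.12,0.24,0.03,0,0,-0.079, 0.12,0.24,0.03,0,0,0]' 1 100
python3 -m handwheel '[0.12,0.24,0.03,0,0,0, 0.12,0.24,0.03,0,0,0, 0.12,0.24,0.03,0,0,0, 0.12,0.24,0.03,0,0,0, 0.12,0.24,0.03,0,0,0]'
python3 -m handwheel '[0.12,0.24,0,0,0,0, 0.12,0.24,0,0,0,0, 0.12,0.24,0,0,0,0, 0.12,0.24,0,0,0,0]'
python3 -m handwheel '[-0.05,0.27,0,0,0,0, -0.05,0.27,0,0,0,0, -0.05,0.27,0,0,0,0, -0.05,0.27,0,0,0,0, -0.05,0.27,0,0,0,0]'
python3 -m handwheel '[-0.05,0.27,0,0,0,0, -0.05,0.27,0,0,0,0, -0.05,0.27,0,0,0,0, -0.05,0.27,0,0,0,0, 0,0,0,0,0,0]'
python3 - <<'E'
from h import *
a=shot("top","top1.png"); w=shot("wrist","wrist1.png")
np.savez("w1.npz",d=w[1],R=w[2][2],t=w[2][3]); np.savez("t1.npz",d=a[1]); s=ctrl.get_state(); print(s["eef_pos"],s["qpos"],w[2][0])
cv2.imwrite("pics/m1.png",np.hstack([cv2.resize(a[0],(400,300)),cv2.resize(w[0],(400,300))]))
E
```

```text
time: 0.52
eef_pos: [0.3826, -0.4265, 0.2723]
tcp_rot: [1.0, -0.027, -0.0, -0.001]
contact_force: [-0.2, 0.2, -0.0]
opening: 1.003
finger_force: 0.0
time: 0.93
eef_pos: [0.4725, -0.2464, 0.2951]
tcp_rot: [1.0, -0.024, -0.0, -0.0]
contact_force: [0.3, -0.1, -0.4]
opening: 0.999
finger_force: 0.0
time: 1.27
eef_pos: [0.5445, -0.1024, 0.295]
tcp_rot: [1.0, -0.024, -0.0, -0.0]
contact_force: [-0.2, -0.7, -0.0]
opening: 0.998
finger_force: 0.0
time: 1.68
eef_pos: [0.5058, 0.0999, 0.2949]
tcp_rot: [1.0, -0.024, -0.0, -0.0]
contact_force: [1.4, 0.0, -0.6]
opening: 0.998
finger_force: 0.0
time: 2.1
eef_pos: [0.4744, 0.2658, 0.2949]
tcp_rot: [1.0, -0.021, -0.001, -0.001]
contact_force: [0.1, -0.4, -0.5]
opening: 0.997
finger_force: 0.0
[0.47586935 0.26146059 0.29466044] [ 3.15676845e-01 -3.80013898e-02  1.85229298e+00 -4.35997404e-04
  1.32854639e+00  1.93147288e+00] {'fovy': 71.70983480185252, 'cx': 257.53084043527707, 'cy': 187.9552211622909, 'R': array([[-4.26313117e-02, -9.99090667e-01, -6.40122465e-04],
       [-9.63338246e-01,  4.09358698e-02,  2.65148410e-01],
       [-2.64881098e-01,  1.19202789e-02, -9.64207400e-01]]), 't': array([0.28396672, 0.40019629, 0.54432434])}
```

View pics/m1.png

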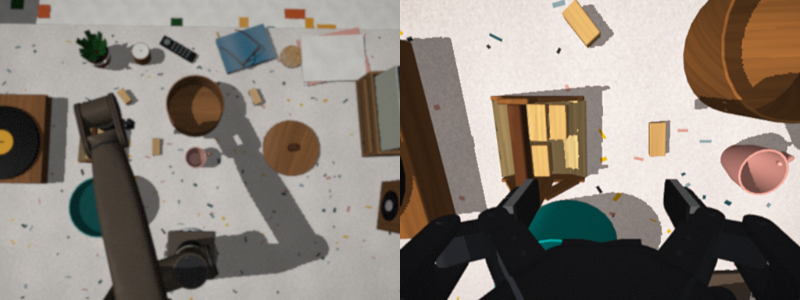

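The arm's move uncovered no fourth stray: there are three, at full-res top pixels (160,123), (200,187) and (327,123). The wrist half shows five blocks in the carrier. Refining the bar from wrist depth.

Run:
```python
from h import *
z=np.load("w1.npz"); c,f,_,_=cal("wrist"); W=pts(z["d"],(c,f,z["R"],z["t"]))
def rect(m): 
    q=W[m]; r=cv2.minAreaRect((q[:,:2]*1000).astype(np.float32)); return len(q),q[:,2].mean().round(4),r
near=(abs(W[...,0]-.451)<.11)&(abs(W[...,1]-.382)<.12)
print("bar+uprights",rect(near&(W[...,2]>.125)&(W[...,2]<.15)))
print("bar mid",rect(near&(W[...,2]>.13)&(W[...,2]<.146)&(abs(W[...,0]-.451)<.06)))
for zl in (.02,.03,.04): 
    print(zl,rect(near&(W[...,2]>zl)&(W[...,2]<.1)))
```

```text
bar+uprights (2502, np.float64(0.1372), ((452.6334228515625, 381.89508056640625), (43.177093505859375, 168.56678771972656), 87.41370391845703))
bar mid (1608, np.float64(0.1377), ((460.36187744140625, 381.659912109375), (19.743051528930664, 102.05949401855469), 87.03471374511719))
0.02 (6697, np.float64(0.039), ((452.17449951171875, 382.8964538574219), (177.59341430664062, 170.18588256835938), 87.35357666015625))
0.03 (4656, np.float64(0.0458), ((452.1575927734375, 382.4658203125), (167.44456481933594, 170.17807006835938), 87.34754180908203))
0.04 (1309, np.float64(0.0668), ((452.07769775390625, 382.3271789550781), (144.1224365234375, 170.17581176757812), 87.41244506835938))
```

```bash
python3 -m handwheel '[-0.053,0.268,0,0,0,0, -0.052,0.268,0,0,0,0, -0.052,0.267,0,0,0,0, 0,0,0,0,0,0, 0,0,-0.131,0,0,0]'
python3 -m handwheel '[0,0,-0.25,0,0,0, 0,0,-0.25,0,0,0, 0,0,-0.25,0,0,0, 0,0,-0.15,0,0,0, 0,0,-0.1,0,0,0]'
python3 -m handwheel '[0,0,0,0,0,0, 0,0,0,0,0,0, 0,0,0,0,0,0]'
```

```text
time: 2.62
eef_pos: [0.455, 0.3821, 0.2797]
tcp_rot: [1.0, -0.024, 0.003, -0.002]
contact_force: [0.6, -0.3, 0.6]
opening: 1.0
finger_force: 0.0
time: 3.03
eef_pos: [0.452, 0.3775, 0.1212]
tcp_rot: [1.0, -0.025, -0.003, 0.002]
contact_force: [0.1, -0.1, -0.3]
opening: 0.997
finger_force: 0.0
time: 3.28
eef_pos: [0.4546, 0.3801, 0.1271]
tcp_rot: [1.0, -0.025, 0.001, -0.001]
contact_force: [0.9, 0.4, 0.6]
opening: 0.998
finger_force: 0.0
```

```bash
python3 -m handwheel '[0,0.01,-0.01,0,0,0, 0,0,0,0,0,0, 0,0,0,0,0,0, 0,0,0,0,0,0, 0,0,0,0,0,0]' 0 120
python3 -m handwheel '[0,0,0,0,0,0, 0,0,0,0,0,0, 0,0,0,0,0,0, 0,0,0,0,0,0, 0,0,0,0,0,0]'
python3 -m handwheel '[0,0,0.05,0,0,0, 0,0,0.08,0,0,0, 0,0,0.08,0,0,0, 0,0,0.08,0,0,0, 0,0,0.08,0,0,0]'
python3 -m handwheel '[0,0,0.1,0,0,0, 0,0,0.1,0,0,0, 0,0,0.1,0,0,0, 0,0,0.1,0,0,0, 0,0,0.1,0,0,0]'
python3 -m handwheel '[0,0,0.1,0,0,0, 0,0,0.1,0,0,0, 0,0,0.1,0,0,0, 0,0,0.1,0,0,0, 0,0,0.06,0,0,0]'
```

```text
time: 3.7
eef_pos: [0.4534, 0.3822, 0.1247]
tcp_rot: [1.0, -0.024, 0.0, -0.0]
contact_force: [0.4, -0.1, -0.6]
opening: 0.3
finger_force: 0.0
time: 4.12
eef_pos: [0.4534, 0.3821, 0.1248]
tcp_rot: [1.0, -0.024, 0.0, -0.0]
contact_force: [-1.4, -2.3, 4.9]
opening: 0.213
finger_force: 118.2
time: 4.53
eef_pos: [0.4532, 0.382, 0.1807]
tcp_rot: [1.0, -0.024, 0.0, -0.0]
contact_force: [0.4, 0.6, -5.9]
opening: 0.218
finger_force: 117.6
time: 4.95
eef_pos: [0.4531, 0.382, 0.2564]
tcp_rot: [1.0, -0.024, 0.0, -0.0]
contact_force: [-0.9, -0.3, -6.2]
opening: 0.218
finger_force: 117.5
time: 5.37
eef_pos: [0.4536, 0.3823, 0.3268]
tcp_rot: [1.0, -0.024, 0.002, -0.001]
contact_force: [0.1, 0.8, -5.4]
opening: 0.219
finger_force: 117.6
```

```bash
python3 -m handwheel '[0.03,-0.08,0,0,0,0, 0.05,-0.14,0,0,0,0, 0.065,-0.183,0,0,0,0, 0.065,-0.183,0,0,0,0, 0.065,-0.183,0,0,0,0]'
python3 -m handwheel '[0.065,-0.183,0,0,0,0, 0.065,-0.183,0,0,0,0, 0.065,-0.183,0,0,0,0, 0.065,-0.183,0,0,0,0, 0.065,-0.183,0,0,0,0]'
python3 -m handwheel '[0.065,-0.183,0,0,0,0, 0.065,-0.183,0,0,0,0, 0.065,-0.183,0,0,0,0, 0.065,-0.183,0,0,0,0, 0.065,-0.183,0,0,0,0]'
python3 -m handwheel '[0.05,-0.14,0,0,0,0, 0.03,-0.08,-0.02,0,0,0, 0,0,-0.05,0,0,0, 0,0,-0.05,0,0,0, 0,0,0,0,0,0]'
python3 -m handwheel '[0,0,0,0.02,0,0, 0,0,0,0.03,0,0, 0,0,0,0.03,0,0, 0,0,0,0.03,0,0, 0,0,0,0.02,0,0]'
python3 - <<'E'
from plant import ctrl
s=ctrl.get_state(); print(s["eef_pos"],s["qpos"].round(3),s["wrist_torque"])
E
```

```text
time: 5.78
eef_pos: [0.4943, 0.2647, 0.3227]
tcp_rot: [1.0, -0.024, -0.001, 0.001]
contact_force: [0.2, 0.8, -6.2]
opening: 0.213
finger_force: 117.7
time: 6.2
eef_pos: [0.5429, 0.1272, 0.3228]
tcp_rot: [1.0, -0.024, -0.001, 0.0]
contact_force: [0.7, 0.2, -5.9]
opening: 0.211
finger_force: 117.7
time: 6.62
eef_pos: [0.5915, -0.01, 0.3227]
tcp_rot: [1.0, -0.025, -0.001, 0.0]
contact_force: [0.3, 0.2, -5.6]
opening: 0.218
finger_force: 117.7
time: 7.03
eef_pos: [0.6023, -0.0398, 0.3022]
tcp_rot: [1.0, -0.024, -0.003, -0.001]
contact_force: [-0.9, 0.1, -7.0]
opening: 0.214
finger_force: 117.8
time: 7.45
eef_pos: [0.6035, -0.0397, 0.3053]
tcp_rot: [0.994, -0.023, -0.003, -0.103]
contact_force: [-0.6, 0.1, -5.7]
opening: 0.212
finger_force: 117.8
[ 0.60345586 -0.03966959  0.30530368] [-0.309  0.11   1.69   0.198  1.41   1.27 ] [-0.41352705  0.0573741   0.01915991]
```

```bash
python3 -m handwheel '[0,0.01,0,0.03,0,0, 0,0.01,0,0.03,0,0, 0,0.01,0,0.03,0,0, 0,0.01,0,0.03,0,0, 0,0.01,0,0.03,0,0]'
python3 -m handwheel '[0,0.01,0,0.03,0,0, 0,0.01,0,0.03,0,0, 0,0,0,0.03,0,0, 0,0,0,0.03,0,0, 0,0,0,0.03,0,0]'
python3 - <<'E'
from plant import ctrl
from ik import R
s=ctrl.get_state(); print(s["eef_pos"],s["qpos"].round(3),s["wrist_torque"], R.from_quat(s["tcp_rot"]).as_matrix().round(3))
E
```

```text
time: 7.87
eef_pos: [0.6036, -0.0322, 0.3054]
tcp_rot: [0.976, -0.022, -0.006, -0.218]
contact_force: [0.7, -0.1, -5.3]
opening: 0.214
finger_force: 117.9
time: 8.28
eef_pos: [0.6037, -0.0293, 0.3053]
tcp_rot: [0.944, -0.022, -0.008, -0.331]
contact_force: [-0.2, 0.1, -5.2]
opening: 0.213
finger_force: 118.0
[ 0.60366074 -0.02934921  0.30532901] [-0.44   0.182  1.693  0.599  1.592  1.089] [-1.07177979  0.00142364  0.01009429] [[ 0.999 -0.047 -0.001]
 [-0.036 -0.781  0.624]
 [-0.03  -0.623 -0.781]]
```

```bash
python3 -m handwheel '[0,0,0,0.02,0,0, 0,0,0,0.02,0,0, 0,0,0,0.02,0,0, 0,0,0,0.02,0,0, 0,0,0,0.02,0,0]'
python3 -m handwheel '[0,0,0,0.02,0,0, 0,0,0,0.02,0,0, 0,0,0,0.02,0,0, 0,0,0,0.02,0,0, 0,0,0,0.02,0,0]'
python3 -m handwheel '[0,0,0,0.02,0,0, 0,0,0,0.02,0,0, 0,0,0,0.02,0,0, 0,0,0,0.02,0,0, 0,0,0,0.02,0,0]'
python3 -m handwheel '[0,0,0,0,0,0, 0,0,0,0,0,0, 0,0,0,0,0,0, 0,0,0,0,0,0, 0,0,0,0,0,0]'
```

```text
time: 8.7
eef_pos: [0.604, -0.0302, 0.3058]
tcp_rot: [0.914, -0.022, -0.01, -0.405]
contact_force: [-0.6, -0.3, -5.9]
opening: 0.216
finger_force: 117.9
time: 9.12
eef_pos: [0.6041, -0.0305, 0.3056]
tcp_rot: [0.879, -0.021, -0.011, -0.476]
contact_force: [0.0, 0.1, -6.3]
opening: 0.214
finger_force: 118.0
time: 9.53
eef_pos: [0.6042, -0.0304, 0.3062]
tcp_rot: [0.839, -0.02, -0.013, -0.544]
contact_force: [1.1, 0.2, -3.1]
opening: 0.219
finger_force: 118.7
time: 9.95
eef_pos: [0.6041, -0.0302, 0.3062]
tcp_rot: [0.84, -0.02, -0.013, -0.542]
contact_force: [0.3, -0.1, -4.3]
opening: 0.216
finger_force: 118.8
```

```bash
python3 -m handwheel '[0,-0.02,-0.01,0.03,0,0, 0,-0.02,-0.01,0.03,0,0, 0,-0.02,-0.01,0.03,0,0, 0,-0.02,-0.01,0.03,0,0, 0,-0.02,-0.01,0.03,0,0]'
python3 -m handwheel '[0,-0.02,-0.01,0.03,0,0, 0,-0.02,-0.01,0.03,0,0, 0,-0.02,-0.01,0.03,0,0, 0,-0.02,-0.01,0.03,0,0, 0,0,0,0.03,0,0]'
python3 -m handwheel '[0,0,0,0,0,0, 0,0,0,0,0,0, 0,0,0,0,0,0, 0,0,0,0,0,0, 0,0,0,0,0,0]'
python3 - <<'E'
from h import *
a=shot("side","side2.png"); b=shot("top","top2.png")
cv2.imwrite("pics/m2.png",np.hstack([cv2.resize(b[0],(400,300)),cv2.resize(a[0],(400,300))]))
E
```

```text
time: 10.37
eef_pos: [0.6042, -0.0455, 0.2986]
tcp_rot: [0.77, -0.018, -0.015, -0.638]
contact_force: [0.2, 0.2, -3.9]
opening: 0.216
finger_force: 119.0
time: 10.78
eef_pos: [0.6043, -0.0579, 0.2923]
tcp_rot: [-0.689, 0.017, 0.017, 0.724]
contact_force: [-0.5, 0.1, -3.9]
opening: 0.215
finger_force: 119.1
time: 11.2
eef_pos: [0.6042, -0.0573, 0.293]
tcp_rot: [-0.691, 0.016, 0.017, 0.723]
contact_force: [0.3, -0.9, -3.5]
opening: 0.215
finger_force: 119.1
```

View pics/m2.png

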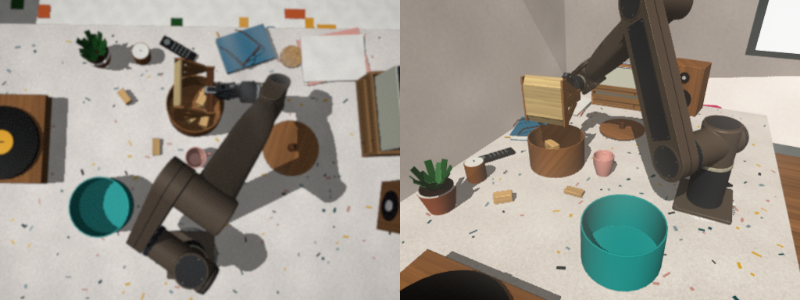

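```bash
python3 -m handwheel '[0,0,0.05,-0.07,0,0, 0,0,0.05,-0.07,0,0, 0,0,0.05,-0.07,0,0, 0,0,0.05,-0.07,0,0, 0,0,0.05,-0.07,0,0]'
python3 -m handwheel '[-0.06,0.18,0,-0.068,0,0, -0.06,0.18,0,-0.068,0,0, -0.06,0.18,0,-0.068,0,0, -0.06,0.18,0,-0.068,0,0, -0.06,0.18,0,-0.068,0,0]'
python3 -m handwheel '[-0.06,0.18,0,-0.068,0,0, -0.06,0.18,0,-0.068,0,0, -0.06,0.18,0,-0.068,0,0, -0.06,0.18,0,-0.068,0,0, -0.06,0.18,0,-0.068,0,0]'
python3 -m handwheel '[-0.068,0.188,0,0,0,0, -0.068,0.188,0,0,0,0, -0.068,0.188,0,0,0,0, -0.068,0.188,0,0,0,0, -0.068,0.188,0,0,0,0]'
python3 -m handwheel '[-0.068,0.188,0,0,0,0, 0,0,0,0,0,0, 0,0,0,0,0,0, 0,0,0,0,0,0]'
python3 - <<'E'
from h import *
from ik import R
s=ctrl.get_state(); print(s["eef_pos"],R.from_quat(s["tcp_rot"]).as_matrix().round(4))
w=shot("wrist","wrist3.png")
W=pts(w[1],w[2]); near=(abs(W[...,0]-.451)<.11)&(abs(W[...,1]-.382)<.14)
m=near&(W[...,2]>s["eef_pos"][2]-.005); q=W[m]; r=cv2.minAreaRect((q[:,:2]*1000).astype(np.float32)); print(r,q[:,2].mean())
# plane of the bar top
A=np.c_[q[:,:2],np.ones(len(q))]; print(np.linalg.lstsq(A,q[:,2],rcond=None)[0])
fl=near&(W[...,2]<s["eef_pos"][2]-.105)&(W[...,2]>s["eef_pos"][2]-.125)&(abs(W[...,1]-.382)<.05); q=W[fl]
A=np.c_[q[:,:2],np.ones(len(q))]; print(len(q),np.linalg.lstsq(A,q[:,2],rcond=None)[0],np.median(q[:,2]))
E
```

```text
time: 11.72
eef_pos: [0.6038, -0.0578, 0.3304]
tcp_rot: [0.862, -0.021, -0.012, -0.506]
contact_force: [-0.2, 0.8, -4.0]
opening: 0.212
finger_force: 118.9
time: 12.13
eef_pos: [0.5578, 0.0787, 0.3305]
tcp_rot: [0.965, -0.024, -0.006, -0.262]
contact_force: [0.6, 1.0, -4.5]
opening: 0.213
finger_force: 118.6
time: 12.55
eef_pos: [0.5121, 0.2143, 0.3307]
tcp_rot: [1.0, -0.025, -0.0, 0.001]
contact_force: [1.2, -0.8, -3.3]
opening: 0.214
finger_force: 118.5
time: 12.97
eef_pos: [0.4607, 0.3553, 0.3293]
tcp_rot: [1.0, -0.024, -0.002, -0.001]
contact_force: [0.9, -0.5, -4.1]
opening: 0.215
finger_force: 118.6
time: 13.3
eef_pos: [0.452, 0.3817, 0.3293]
tcp_rot: [1.0, -0.024, -0.001, 0.0]
contact_force: [-0.3, -0.7, -5.3]
opening: 0.217
finger_force: 118.9
[0.45198292 0.38169397 0.32925629] [[ 9.988e-01 -4.840e-02 -2.700e-03]
 [-4.840e-02 -9.988e-01 -4.000e-04]
 [-2.600e-03  5.000e-04 -1.000e+00]]
((476.5909118652344, 388.9073791503906), (113.01424407958984, 109.36524963378906), 28.554615020751953) 0.3829856803192075
[-0.19970496  0.0125032   0.47193573]
7763 [2.10796929e-03 6.24421407e-05 2.09943604e-01] 0.21088124519889506
```

```bash
python3 -m handwheel '[0,0,-0.2,0,0,0, 0,0,-0.2,0,0,0, 0,0,-0.2,0,0,0, 0,0,-0.2,0,0,0, 0,0,-0.2,0,0,0]'
python3 -m handwheel '[0,0,-0.15,0,0,0, 0,0,-0.1,0,0,0, 0,0,-0.05,0,0,0, 0,0,-0.03,0,0,0, 0,0,0,0,0,0]'
python3 -m handwheel '[0,0,-0.01,0,0,0, 0,0,-0.01,0,0,0, 0,0,0,0,0,0]'
```

```text
time: 13.77
eef_pos: [0.4531, 0.3806, 0.1786]
tcp_rot: [1.0, -0.026, -0.0, -0.0]
contact_force: [-0.4, 0.3, -4.1]
opening: 0.212
finger_force: 119.1
time: 14.18
eef_pos: [0.453, 0.3812, 0.1299]
tcp_rot: [1.0, -0.025, -0.0, 0.0]
contact_force: [-0.4, -0.7, -3.9]
opening: 0.216
finger_force: 118.8
time: 14.43
eef_pos: [0.4534, 0.3822, 0.1284]
tcp_rot: [1.0, -0.024, 0.001, -0.001]
contact_force: [-0.0, 0.6, -4.5]
opening: 0.215
finger_force: 118.8
```

```bash
python3 -m handwheel '[0,0,-0.01,0,0,0, 0,0,-0.008,0,0,0, 0,0,0,0,0,0]'
python3 -m handwheel '[0,0,-0.005,0,0,0, 0,0,0,0,0,0, 0,0,0,0,0,0]'
```

```text
time: 14.68
eef_pos: [0.4531, 0.3821, 0.1249]
tcp_rot: [1.0, -0.024, 0.0, -0.0]
contact_force: [0.5, -0.4, -2.7]
opening: 0.219
finger_force: 119.3
time: 14.93
eef_pos: [0.4531, 0.3821, 0.1249]
tcp_rot: [1.0, -0.024, 0.0, -0.0]
contact_force: [-1.6, -0.3, 3.8]
opening: 0.213
finger_force: 119.9
```

```bash
python3 -m handwheel '[0,0,0,0,0,0, 0,0,0,0,0,0, 0,0,0,0,0,0, 0,0,0,0,0,0, 0,0,0,0,0,0]' 1 60
python3 -m handwheel '[0,0,0.1,0,0,0, 0,0,0.18,0,0,0, 0,0,0.2,0,0,0, 0,0,0.2,0,0,0, 0,0,0.2,0,0,0]'
python3 -m handwheel '[0.22,-0.1,0,0,0,0.075, 0.22,-0.1,0,0,0,0.075, 0.22,-0.1,0,0,0,0.075, 0.22,-0.1,0,0,0,0.075, 0.22,-0.1,0,0,0,0.075]'
python3 -m handwheel '[0.22,-0.1,0,0,0,0.075, 0,0,0,0,0,0, 0,0,0,0,0,0, 0,0,0,0,0,0]'
cat > blk.py <<'E'
import sys
from h import *
from ik import R
# strays by depth from a camera: blobs 10..45 mm high around a given point
def find(n,x0,y0,save=None,rad=.08,lo=.008,hi=.05):
    p,d,k=shot(n,save); W=pts(d,k)
    m=(np.hypot(W[...,0]-x0,W[...,1]-y0)<rad)&(W[...,2]>lo)&(W[...,2]<hi); q=W[m]
    zt=np.percentile(q[:,2],80); q=q[abs(q[:,2]-zt)<.006]
    r=cv2.minAreaRect((q[:,:2]*1000).astype(np.float32)); (cx,cy),(a,b),an=r
    yaw=an if a>b else an+90
    print(n,"n",len(q),"top z %.4f"%zt,"c",round(cx/1e3,4),round(cy/1e3,4),"size",round(a),round(b),"yaw",round(yaw%180,1))
    return p,d,k
def tool():
    s=ctrl.get_state(); M=R.from_quat(s["tcp_rot"]).as_matrix(); print("tcp",s["eef_pos"].round(4),"closing deg",np.degrees(np.arctan2(M[1,1],M[0,1])).round(1),"q",s["qpos"].round(2))
E
python3 - <<'E'
from blk import *
tool(); find("wrist",.652,.288,"wrist4.png")
E
```

```text
time: 15.35
eef_pos: [0.4529, 0.3819, 0.1237]
tcp_rot: [1.0, -0.024, 0.0, -0.0]
contact_force: [0.3, 0.1, -0.1]
opening: 0.91
finger_force: 0.0
time: 15.77
eef_pos: [0.4526, 0.3818, 0.2568]
tcp_rot: [1.0, -0.024, -0.0, 0.0]
contact_force: [0.7, -0.6, -0.2]
opening: 1.001
finger_force: 0.0
time: 16.18
eef_pos: [0.6192, 0.3061, 0.2557]
tcp_rot: [0.963, 0.27, 0.0, -0.0]
contact_force: [-0.1, -0.2, 0.7]
opening: 1.0
finger_force: 0.0
time: 16.52
eef_pos: [0.6505, 0.2919, 0.2551]
tcp_rot: [0.947, 0.323, -0.001, -0.0]
contact_force: [-0.3, 0.7, 0.2]
opening: 0.999
finger_force: 0.0
tcp [0.6505 0.2919 0.2551] closing deg -52.4 q [0.28 0.37 1.47 0.   1.31 1.19]
wrist n 1138 top z 0.0330 c 0.6516 0.2906 size 64 31 yaw 37.8
```

```bash
python3 -m handwheel '[0.007,-0.013,-0.26,0,0,0, 0,0,-0.26,0,0,0, 0,0,-0.26,0,0,0, 0,0,-0.26,0,0,0, 0,0,-0.2,0,0,0]'
python3 -m handwheel '[0,0,-0.15,0,0,0, 0,0,-0.1,0,0,0, 0,0,-0.04,0,0,0, 0,0,0,0,0,0]'
python3 -m handwheel '[0,0,0,0,0,0, 0,0,0,0,0,0, 0,0,0,0,0,0, 0,0,0,0,0,0, 0,0,0,0,0,0]' 0 60
python3 -m handwheel '[0,0,0,0,0,0, 0,0,0,0,0,0, 0,0,0.05,0,0,0, 0,0,0.1,0,0,0, 0,0,0.2,0,0,0]'
```

```text
time: 16.98
eef_pos: [0.649, 0.2908, 0.0667]
tcp_rot: [0.946, 0.324, -0.002, -0.0]
contact_force: [-0.1, -0.4, -0.7]
opening: 1.003
finger_force: 0.0
time: 17.32
eef_pos: [0.6505, 0.2904, 0.0252]
tcp_rot: [0.946, 0.324, -0.001, -0.0]
contact_force: [0.0, 0.1, 0.6]
opening: 1.001
finger_force: 0.0
time: 17.73
eef_pos: [0.6531, 0.2903, 0.0284]
tcp_rot: [0.946, 0.323, 0.002, 0.0]
contact_force: [0.7, -0.5, -0.4]
opening: 0.364
finger_force: 60.4
time: 18.15
eef_pos: [0.6484, 0.2889, 0.0746]
tcp_rot: [0.946, 0.323, -0.005, -0.0]
contact_force: [0.3, 0.7, -1.2]
opening: 0.361
finger_force: 60.6
```

```bash
python3 -m handwheel '[0,0,0.24,0,0,0, 0,0,0.24,0,0,0, 0,0,0.24,0,0,0, 0,0,0.24,0,0,0, -0.043,-0.24,0,0,0,0]'
python3 -m handwheel '[-0.043,-0.24,0,0,0,0, -0.043,-0.24,0,0,0,0, -0.043,-0.24,0,0,0,0, -0.043,-0.24,0,0,0,0, -0.043,-0.24,0,0,0,0]'
python3 -m handwheel '[-0.043,-0.24,0,0,0,0, -0.043,-0.24,0,0,0,0, 0,0,-0.15,0,0,0, 0,0,-0.2,0,0,0, 0,0,-0.15,0,0,0]'
python3 -m handwheel '[0,0,0,0,0,0, 0,0,0,0,0,0, 0,0,0,0,0,0, 0,0,0,0,0,0]' 1
python3 -m handwheel '[0,0,0.1,0,0,0, 0,0,0.2,0,0,0, 0,0,0.2,0,0,0, 0,0,0.1,0,0,0, 0,0,0,0,0,0]'
python3 - <<'E'
from blk import *
tool(); find("top",.6586,-.2605,"top5.png")
find("top",.441,.152); find("top",.4436,-.408,None,.16,.012,.03)
E
```

```text
time: 18.57
eef_pos: [0.6491, 0.2592, 0.2349]
tcp_rot: [0.945, 0.326, 0.01, -0.0]
contact_force: [0.5, -0.7, 1.8]
opening: 0.359
finger_force: 60.6
time: 18.98
eef_pos: [0.6121, 0.0725, 0.2235]
tcp_rot: [0.946, 0.323, 0.0, 0.0]
contact_force: [0.5, -0.9, -0.0]
opening: 0.368
finger_force: 60.6
time: 19.4
eef_pos: [0.5996, 0.0009, 0.1473]
tcp_rot: [0.947, 0.322, 0.0, -0.0]
contact_force: [-0.7, -0.4, -1.7]
opening: 0.361
finger_force: 60.6
time: 19.73
eef_pos: [0.6017, 0.002, 0.1505]
tcp_rot: [0.946, 0.323, 0.002, 0.001]
contact_force: [0.3, 0.1, 0.5]
opening: 0.908
finger_force: 0.0
time: 20.15
eef_pos: [0.6035, 0.0018, 0.2458]
tcp_rot: [0.946, 0.324, 0.006, 0.003]
contact_force: [1.5, -0.3, -0.1]
opening: 1.001
finger_force: 0.0
tcp [0.6035 0.0018 0.2458] closing deg -52.3 q [-0.17  0.13  1.77 -0.    1.23  0.75]
top n 163 top z 0.0342 c 0.6585 -0.2574 size 67 34 yaw 24.5
top n 123 top z 0.0181 c 0.4416 0.1625 size 27 71 yaw 166.8
top n 3206 top z 0.0215 c 0.443 -0.4075 size 231 234 yaw 140.5
```

View pics/top5.png

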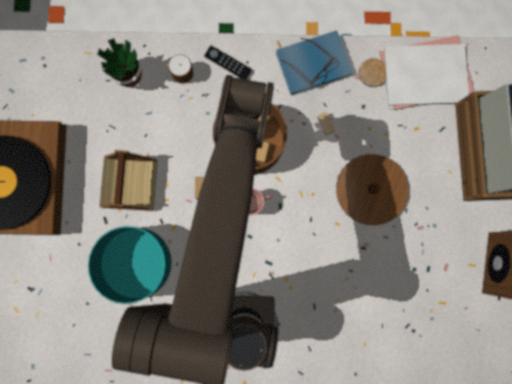

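Carrier stands empty at (130,180), the lid is still at (373,188), and blocks are visible in the tub at (262,155). Next is the bridge stray at (327,123).

```bash
python3 -m handwheel '[0.052,-0.25,0,0,0,-0.046, 0.052,-0.25,0,0,0,-0.046, 0.052,-0.25,0,0,0,-0.046, 0.052,-0.25,0,0,0,0, 0.052,-0.25,0,0,0,0]'
python3 -m handwheel '[0.052,-0.25,0,0,0,0, 0.052,-0.25,0,0,0,0, 0,0,0,0,0,0, 0,0,0,0,0,0, 0,0,0,0,0,0]'
python3 - <<'E'
from blk import *
tool(); find("wrist",.6585,-.2595,"wrist6.png")
E
```

```text
time: 20.72
eef_pos: [0.6385, -0.1867, 0.2353]
tcp_rot: [0.976, 0.219, -0.001, -0.001]
contact_force: [0.3, 0.0, 0.8]
opening: 0.996
finger_force: 0.0
time: 21.13
eef_pos: [0.6541, -0.26, 0.2355]
tcp_rot: [0.976, 0.219, -0.001, -0.001]
contact_force: [-0.0, 0.7, -0.3]
opening: 1.002
finger_force: 0.0
tcp [ 0.6541 -0.26    0.2355] closing deg -64.7 q [-0.52  0.36  1.51  0.    1.27  0.61]
wrist n 1358 top z 0.0330 c 0.6603 -0.2595 size 67 31 yaw 24.7
```

```bash
python3 -m handwheel '[0.04,0.003,-0.25,0,0,0, 0,0,-0.25,0,0,0, 0,0,-0.25,0,0,0, 0,0,-0.25,0,0,0, 0,0,-0.17,0,0,0]'
python3 -m handwheel '[0,0,-0.13,0,0,0, 0,0,-0.07,0,0,0, 0,0,-0.02,0,0,0, 0,0,0,0,0,0]'
python3 -m handwheel '[0,0,0,0,0,0, 0,0,0,0,0,0, 0,0,0,0,0,0, 0,0,0,0,0,0, 0,0,0,0,0,0]' 0 60
python3 -m handwheel '[0,0,0,0,0,0, 0,0,0,0,0,0, 0,0,0.05,0,0,0, 0,0,0.1,0,0,0, 0,0,0.2,0,0,0]'
```

```text
time: 21.6
eef_pos: [0.6589, -0.2567, 0.0578]
tcp_rot: [0.975, 0.22, -0.002, -0.002]
contact_force: [-1.2, 0.4, -0.7]
opening: 1.002
finger_force: 0.0
time: 21.93
eef_pos: [0.6608, -0.2589, 0.0289]
tcp_rot: [0.976, 0.22, -0.0, -0.0]
contact_force: [-0.6, 0.1, 0.3]
opening: 1.004
finger_force: 0.0
time: 22.35
eef_pos: [0.6618, -0.2607, 0.0311]
tcp_rot: [0.976, 0.219, 0.001, 0.001]
contact_force: [0.2, 0.2, 0.9]
opening: 0.362
finger_force: 59.6
time: 22.77
eef_pos: [0.6577, -0.2585, 0.0776]
tcp_rot: [0.976, 0.219, -0.004, -0.003]
contact_force: [-0.1, -0.6, -1.6]
opening: 0.361
finger_force: 59.7
```

```bash
python3 -m handwheel '[0,0,0.24,0,0,0, 0,0,0.24,0,0,0, 0,0,0.24,0,0,0, 0,0,0.24,0,0,0, -0.058,0.24,0,0,0,0]'
python3 -m handwheel '[-0.058,0.24,0,0,0,0, -0.058,0.24,0,0,0,0, -0.058,0.24,0,0,0,0, -0.058,0.24,0,0,0,0, -0.058,0.24,0,0,0,0]'
python3 -m handwheel '[-0.058,0.24,0,0,0,0, 0,0,0,0,0,0, 0,0,-0.15,0,0,0, 0,0,-0.2,0,0,0, 0,0,-0.15,0,0,0]'
python3 -m handwheel '[0,0,0,0,0,0, 0,0,0,0,0,0, 0,0,0,0,0,0, 0,0,0,0,0,0]' 1
python3 -m handwheel '[0,0,0.1,0,0,0, 0,0,0.2,0,0,0, 0,0,0.2,0,0,0, 0,0,0.1,0,0,0, 0,0,0,0,0,0]'
python3 - <<'E'
from blk import *
tool(); find("side",.4414,.152); find("top",.4436,-.408,None,.16,.012,.03)
E
```

```text
time: 23.18
eef_pos: [0.6561, -0.2308, 0.2379]
tcp_rot: [0.976, 0.217, 0.007, 0.007]
contact_force: [1.2, -0.0, 1.8]
opening: 0.363
finger_force: 59.8
time: 23.6
eef_pos: [0.6076, -0.0425, 0.2265]
tcp_rot: [0.976, 0.219, 0.0, 0.0]
contact_force: [0.5, -0.3, -0.6]
opening: 0.356
finger_force: 59.8
time: 24.02
eef_pos: [0.5996, -0.0079, 0.1504]
tcp_rot: [0.976, 0.219, 0.0, 0.0]
contact_force: [-1.3, 0.2, -1.3]
opening: 0.358
finger_force: 59.8
time: 24.35
eef_pos: [0.6015, -0.0086, 0.1535]
tcp_rot: [0.976, 0.219, 0.002, 0.001]
contact_force: [-0.2, -0.2, 0.0]
opening: 0.907
finger_force: 0.0
time: 24.77
eef_pos: [0.6032, -0.0088, 0.2488]
tcp_rot: [0.976, 0.219, 0.006, 0.003]
contact_force: [-0.0, -0.8, 1.0]
opening: 0.997
finger_force: 0.0
tcp [ 0.6032 -0.0088  0.2488] closing deg -64.7 q [-0.18  0.12  1.77 -0.    1.24  0.95]
side n 203 top z 0.0149 c 0.4407 0.1541 size 70 35 yaw 2.3
top n 3232 top z 0.0215 c 0.4431 -0.407 size 233 233 yaw 117.8
```

```bash
python3 -m handwheel '[-0.18,0.18,0,0,0,-0.053, -0.18,0.18,0,0,0,-0.053, -0.18,0.18,0,0,0,-0.053, -0.18,0.18,0,0,0,-0.053, -0.18,0.18,0,0,0,-0.052]'
python3 -m handwheel '[-0.18,0.18,0,0,0,0, 0,0,0,0,0,0, 0,0,0,0,0,0, 0,0,0,0,0,0]'
python3 - <<'E'
from blk import *
tool(); find("wrist",.441,.152,"wrist7.png",.08,.005)
E
```

```text
time: 25.28
eef_pos: [0.4626, 0.1276, 0.2387]
tcp_rot: [1.0, 0.011, -0.002, 0.0]
contact_force: [0.1, 1.3, 0.4]
opening: 0.998
finger_force: 0.0
time: 25.62
eef_pos: [0.4377, 0.1537, 0.2399]
tcp_rot: [1.0, 0.014, -0.001, 0.0]
contact_force: [0.3, -0.5, 0.7]
opening: 1.0
finger_force: 0.0
tcp [0.4377 0.1537 0.2399] closing deg -88.4 q [ 0.12 -0.19  2.09 -0.    1.24  1.66]
wrist n 1270 top z 0.0171 c 0.4417 0.1526 size 70 32 yaw 1.0
```

```bash
python3 -m handwheel '[0.025,-0.007,-0.25,0,0,0, 0,0,-0.25,0,0,0, 0,0,-0.25,0,0,0, 0,0,-0.25,0,0,0, 0,0,-0.2,0,0,0]'
python3 -m handwheel '[0,0,-0.13,0,0,0, 0,0,-0.07,0,0,0, 0,0,-0.04,0,0,0, 0,0,0,0,0,0, 0,0,0,0,0,0]'
python3 -m handwheel '[0,0,-0.015,0,0,0, 0,0,0,0,0,0, 0,0,0,0,0,0, 0,0,0,0,0,0, 0,0,0,0,0,0]' 0 60
python3 -m handwheel '[0,0,0,0,0,0, 0,0,0,0,0,0, 0,0,0.05,0,0,0, 0,0,0.1,0,0,0, 0,0,0.2,0,0,0]'
```

```text
time: 26.08
eef_pos: [0.4413, 0.1515, 0.0577]
tcp_rot: [1.0, 0.012, -0.001, 0.0]
contact_force: [0.3, -0.1, 0.2]
opening: 0.998
finger_force: 0.0
time: 26.5
eef_pos: [0.4429, 0.1526, 0.0255]
tcp_rot: [1.0, 0.013, 0.001, -0.0]
contact_force: [0.9, 0.2, 0.2]
opening: 1.003
finger_force: 0.0
time: 26.92
eef_pos: [0.4425, 0.153, 0.0236]
tcp_rot: [1.0, 0.014, 0.001, -0.0]
contact_force: [-0.3, -0.3, -0.5]
opening: 0.356
finger_force: 59.3
time: 27.33
eef_pos: [0.4382, 0.1524, 0.0723]
tcp_rot: [1.0, 0.013, -0.004, 0.0]
contact_force: [0.1, 0.2, -1.1]
opening: 0.359
finger_force: 59.4
```

```bash
python3 -m handwheel '[0,0,0.24,0,0,0, 0,0,0.24,0,0,0, 0,0,0.24,0,0,0, 0,0,0.24,0,0,0, 0.178,-0.178,0,0,0,0]'
python3 -m handwheel '[0.178,-0.178,0,0,0,0, 0.178,-0.178,0,0,0,0, 0.178,-0.178,0,0,0,0, 0.178,-0.178,0,0,0,0, 0.178,-0.178,0,0,0,0]'
python3 -m handwheel '[0,0,0,0,0,0, 0,0,0,0,0,0, 0,0,-0.15,0,0,0, 0,0,-0.2,0,0,0, 0,0,-0.1,0,0,0]'
python3 -m handwheel '[0,0,0,0,0,0, 0,0,0,0,0,0, 0,0,0,0,0,0, 0,0,0,0,0,0]' 1
python3 -m handwheel '[0,0,0.1,0,0,0, 0,0,0.2,0,0,0, 0,0,0.2,0,0,0, 0,0,0.1,0,0,0, 0,0,0,0,0,0]'
python3 -m handwheel '[-0.1,-0.24,0,0,0,0, -0.1,-0.24,0,0,0,0, -0.1,-0.24,0,0,0,0, -0.1,-0.24,0,0,0,0, -0.1,-0.24,0,0,0,0]'
python3 -m handwheel '[-0.1,-0.24,0,0,0,0, -0.1,-0.24,0,0,0,0, 0,0,0,0,0,0, 0,0,0,0,0,0]'
python3 - <<'E'
from blk import *
tool(); p,d,k=shot("top","top8.png"); W=pts(d,k)
t=(np.hypot(W[...,0]-.599,W[...,1]+.0066)<.1)&(W[...,2]<.13); print("max z in tub",np.percentile(W[t][:,2],[50,95,99,100]).round(3))
s=shot("side","side8.png")
cv2.imwrite("pics/m8.png",np.hstack([cv2.resize(p[80:250,80:300],(440,340)),cv2.resize(s[0][80:320,80:320],(340,340))]))
E
```

```text
time: 27.75
eef_pos: [0.4695, 0.1293, 0.2278]
tcp_rot: [1.0, 0.016, 0.006, -0.001]
contact_force: [1.6, 1.3, -0.2]
opening: 0.354
finger_force: 59.4
time: 28.17
eef_pos: [0.6023, -0.0087, 0.2186]
tcp_rot: [1.0, 0.013, -0.001, -0.0]
contact_force: [-0.0, 0.2, 0.4]
opening: 0.356
finger_force: 59.4
time: 28.58
eef_pos: [0.5992, -0.0059, 0.1484]
tcp_rot: [1.0, 0.014, -0.002, -0.001]
contact_force: [-0.4, -1.1, -0.7]
opening: 0.355
finger_force: 59.5
time: 28.92
eef_pos: [0.6029, -0.0071, 0.1538]
tcp_rot: [1.0, 0.014, 0.002, 0.0]
contact_force: [-0.1, -0.2, -0.1]
opening: 0.895
finger_force: 0.0
time: 29.33
eef_pos: [0.6049, -0.0077, 0.2492]
tcp_rot: [1.0, 0.014, 0.006, 0.001]
contact_force: [-0.2, -0.7, 0.3]
opening: 0.996
finger_force: 0.0
time: 29.75
eef_pos: [0.5258, -0.1885, 0.2413]
tcp_rot: [1.0, 0.014, 0.0, 0.0]
contact_force: [0.7, -0.7, 1.1]
opening: 1.007
finger_force: 0.0
time: 30.08
eef_pos: [0.4959, -0.2609, 0.2412]
tcp_rot: [1.0, 0.011, -0.0, -0.0]
contact_force: [-0.7, 0.4, -0.1]
opening: 1.002
finger_force: 0.0
tcp [ 0.4959 -0.2609  0.2412] closing deg -88.7 q [-0.67  0.04  1.87  0.    1.23  0.88]
max z in tub [0.012 0.073 0.076 0.081]
```

View pics/m8.png

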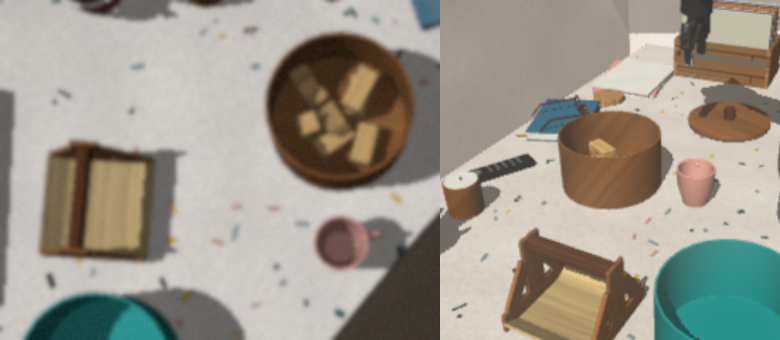

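Tub holds all the blocks (crop pixels about (300–380,80–150)), highest at z=0.081, below the lid's foot at 0.120. The carrier is upright and the mug stands. Now the lid knob.

```bash
python3 -m handwheel '[-0.088,-0.24,0,0,0,0, -0.088,-0.24,0,0,0,0, -0.088,-0.24,0,0,0,0, -0.088,-0.24,0,0,0,0, 0,0,0,0,0,0]'
python3 -m handwheel '[0,0,0,0,0,0, 0,0,0,0,0,0]'
cat > lid.py <<'E'
from blk import *
def lid(n,x0,y0,zl):  # zl = world z of lid top face
    p,d,k=shot(n); W=pts(d,k); r=np.hypot(W[...,0]-x0,W[...,1]-y0)
    q=W[(r<.15)&(abs(W[...,2]-zl)<.012)]; c,R_=cv2.minEnclosingCircle(q[:,:2].astype(np.float32)); A=np.c_[q[:,:2],np.ones(len(q))]
    print(n,"disc",np.round(c,4),round(R_,4),"z %.4f"%np.median(q[:,2]),"slope",np.linalg.lstsq(A,q[:,2],rcond=None)[0][:2].round(4),len(q))
    q=W[(r<.05)&(W[...,2]>zl+.026)&(W[...,2]<zl+.045)]; 
    if len(q): c,R_=cv2.minEnclosingCircle(q[:,:2].astype(np.float32)); print("knob",np.round(c,4),round(R_,4),"z %.4f"%np.median(q[:,2]),len(q))
E
python3 - <<'E'
from lid import *
tool(); lid("wrist",.443,-.407,.019)
E
```

```text
time: 30.6
eef_pos: [0.443, -0.4072, 0.2415]
tcp_rot: [1.0, 0.012, -0.0, 0.001]
contact_force: [-0.3, 0.5, 0.2]
opening: 1.0
finger_force: 0.0
time: 30.77
eef_pos: [0.4449, -0.4019, 0.2411]
tcp_rot: [1.0, 0.014, -0.0, -0.001]
contact_force: [-0.5, -1.0, 0.3]
opening: 1.002
finger_force: 0.0
tcp [ 0.4449 -0.4019  0.2411] closing deg -88.4 q [-0.9   0.13  1.78  0.    1.24  0.64]
wrist disc [ 0.444  -0.4096] 0.118 z 0.0195 slope [0.0008 0.0006] 23781
knob [ 0.4443 -0.4097] 0.0159 z 0.0531 532
```

```bash
python3 -m handwheel '[-0.005,-0.05,-0.25,0,0,0, 0,0,-0.25,0,0,0, 0,0,-0.25,0,0,0, 0,0,-0.25,0,0,0, 0,0,-0.17,0,0,0]'
python3 -m handwheel '[0,0,-0.1,0,0,0, 0,0,-0.05,0,0,0, 0,0,0,0,0,0, 0,0,0,0,0,0]'
python3 -m handwheel '[0,0,0,0,0,0, 0,0,0,0,0,0, 0,0,0,0,0,0, 0,0,0,0,0,0, 0,0,0,0,0,0]' 0 80
python3 -m handwheel '[0,0,0,0,0,0, 0,0,0,0,0,0, 0,0,0.03,0,0,0, 0,0,0.06,0,0,0, 0,0,0.1,0,0,0]'
```

```text
time: 31.23
eef_pos: [0.4432, -0.4072, 0.0623]
tcp_rot: [1.0, 0.015, -0.001, -0.002]
contact_force: [-0.3, 1.0, -0.1]
opening: 0.999
finger_force: 0.0
time: 31.57
eef_pos: [0.4443, -0.4103, 0.0442]
tcp_rot: [1.0, 0.014, 0.0, 0.0]
contact_force: [-0.0, 0.5, 0.5]
opening: 0.997
finger_force: 0.0
time: 31.98
eef_pos: [0.4438, -0.4115, 0.0449]
tcp_rot: [1.0, 0.013, 0.001, 0.001]
contact_force: [0.4, -1.6, -2.5]
opening: 0.349
finger_force: 79.1
time: 32.4
eef_pos: [0.4416, -0.4087, 0.0693]
tcp_rot: [1.0, 0.013, -0.002, -0.003]
contact_force: [-1.0, -0.2, -4.2]
opening: 0.35
finger_force: 79.4
```

```bash
python3 -m handwheel '[0,0,0.2,0,0,0, 0,0,0.25,0,0,0, 0,0,0.25,0,0,0, 0,0,0.2,0,0,0, 0,0,0.1,0,0,0]'
python3 -m handwheel '[0,0,0,0,0,0, 0,0,0,0,0,0]'
python3 - <<'E'
from lid import *
tool()
for n in("side","top"):
    p,d,k=shot(n); W=pts(d,k); r=np.hypot(W[...,0]-.599,W[...,1]+.0066)
    q=W[(r<.13)&(r>.1)&(abs(W[...,2]-.13)<.006)]; x,y=q[:,0],q[:,1]
    s=np.linalg.lstsq(np.c_[2*x,2*y,np.ones(len(x))],x*x+y*y,rcond=None)[0]; print(n,len(q),"enc",cv2.minEnclosingCircle(q[:,:2].astype(np.float32)),"fit",s[:2],np.sqrt(s[2]+s[0]**2+s[1]**2),q[:,2].mean())
lid("wrist",.444,-.41,.189)
E
```

```text
time: 32.82
eef_pos: [0.4441, -0.4119, 0.2269]
tcp_rot: [1.0, 0.013, 0.002, 0.003]
contact_force: [1.4, -1.0, -2.9]
opening: 0.35
finger_force: 79.9
time: 32.98
eef_pos: [0.4431, -0.4106, 0.2219]
tcp_rot: [1.0, 0.013, 0.0, 0.0]
contact_force: [0.6, -0.4, -5.4]
opening: 0.352
finger_force: 79.9
tcp [ 0.4431 -0.4106  0.2219] closing deg -88.5 q [-0.92  0.16  1.78 -0.    1.2   0.63]
side 285 enc ((0.598354160785675, -0.00642051175236702), 0.11756620556116104) fit [ 0.5987822 -0.0050701] 0.1119218269663688 0.12676783859423482
top 381 enc ((0.599321722984314, -0.0054427990689873695), 0.11545339971780777) fit [ 0.59868382 -0.00627538] 0.1120132435793007 0.12939975224604253
wrist disc [ 0.4422 -0.4088] 0.1182 z 0.1935 slope [-0.0037  0.0057] 81040
knob [ 0.4489 -0.4087] 0.0287 z 0.2272 4271
```

```bash
python3 -m handwheel '[0.04,0.1,0,0,0,0, 0.07,0.18,0,0,0,0, 0.09,0.23,0,0,0,0, 0.09,0.23,0,0,0,0, 0.09,0.23,0,0,0,0]'
python3 -m handwheel '[0.09,0.23,0,0,0,0, 0.09,0.23,0,0,0,0, 0.09,0.23,0,0,0,0, 0.09,0.23,0,0,0,0, 0.09,0.23,0,0,0,0]'
python3 -m handwheel '[0.09,0.23,0,0,0,0, 0.07,0.18,0,0,0,0, 0.04,0.107,0,0,0,0, 0.02,0.05,0,0,0,0, 0,0,0,0,0,0]'
python3 -m handwheel '[0,0,0,0,0,0, 0,0,0,0,0,0, 0,0,0,0,0,0]'
python3 - <<'E'
from lid import *
tool(); lid("wrist",.599,-.006,.193)
E
```

```text
time: 33.55
eef_pos: [0.5, -0.2628, 0.2199]
tcp_rot: [1.0, 0.013, -0.001, -0.001]
contact_force: [1.1, -0.1, -4.6]
opening: 0.352
finger_force: 80.0
time: 33.97
eef_pos: [0.5672, -0.09, 0.2201]
tcp_rot: [1.0, 0.014, -0.001, -0.001]
contact_force: [0.8, -0.5, -4.3]
opening: 0.351
finger_force: 80.0
time: 34.38
eef_pos: [0.6003, -0.0056, 0.2203]
tcp_rot: [1.0, 0.015, -0.001, -0.0]
contact_force: [-0.8, -0.1, -3.3]
opening: 0.351
finger_force: 80.1
time: 34.63
eef_pos: [0.6004, -0.0091, 0.2217]
tcp_rot: [1.0, 0.013, -0.0, 0.0]
contact_force: [-0.5, -0.4, -4.4]
opening: 0.352
finger_force: 80.1
tcp [ 0.6004 -0.0091  0.2217] closing deg -88.6 q [-0.18  0.15  1.79 -0.    1.2   1.36]
wrist disc [ 0.6004 -0.0087] 0.118 z 0.1964 slope [-0.0011  0.0008] 81076
knob [ 0.6072 -0.0083] 0.0286 z 0.2301 4245
```

```bash
python3 -m handwheel '[-0.01,0.017,-0.1,0,0,0, 0,0,-0.1,0,0,0, 0,0,-0.08,0,0,0, 0,0,-0.02,0,0,0, 0,0,0,0,0,0]'
python3 -m handwheel '[0,0,-0.02,0,0,0, 0,0,-0.02,0,0,0, 0,0,-0.015,0,0,0, 0,0,0,0,0,0]'
python3 - <<'E'
from blk import *
tool()
E
```

```text
time: 35.1
eef_pos: [0.5983, -0.0057, 0.1753]
tcp_rot: [1.0, 0.013, -0.002, -0.0]
contact_force: [-0.0, -0.9, -4.0]
opening: 0.348
finger_force: 80.1
time: 35.43
eef_pos: [0.6, -0.0055, 0.1696]
tcp_rot: [1.0, 0.013, 0.001, 0.0]
contact_force: [0.3, -0.4, -2.2]
opening: 0.351
finger_force: 80.3
tcp [ 0.6    -0.0055  0.1696] closing deg -88.5 q [-0.18  0.2   1.83 -0.    1.11  1.37]
```

```bash
python3 -m handwheel '[0,0,-0.015,0,0,0, 0,0,-0.012,0,0,0, 0,0,0,0,0,0, 0,0,0,0,0,0]'
python3 -m handwheel '[0,0,-0.008,0,0,0, 0,0,0,0,0,0, 0,0,0,0,0,0]'
```

```text
time: 35.77
eef_pos: [0.5998, -0.0061, 0.1649]
tcp_rot: [1.0, 0.013, 0.001, 0.001]
contact_force: [2.0, -4.0, -1.8]
opening: 0.351
finger_force: 80.4
time: 36.02
eef_pos: [0.5999, -0.0061, 0.1648]
tcp_rot: [1.0, 0.013, 0.001, 0.001]
contact_force: [-1.4, -5.0, 3.3]
opening: 0.354
finger_force: 81.0
```

Seated at the predicted height (TCP 0.1648, expected 0.1649). Release, retreat and check.

```bash
python3 -m handwheel '[0,0,0,0,0,0, 0,0,0,0,0,0, 0,0,0,0,0,0, 0,0,0,0,0,0, 0,0,0,0,0,0]' 1
python3 -m handwheel '[0,0,0.06,0,0,0, 0,0,0.15,0,0,0, 0,0,0.2,0,0,0, 0,0,0.2,0,0,0, 0,0,0.2,0,0,0]'
python3 -m handwheel '[-0.06,-0.2,0.1,0,0,0, -0.06,-0.25,0,0,0,0, -0.06,-0.25,0,0,0,0, -0.06,-0.25,0,0,0,0, -0.06,-0.25,0,0,0,0]'
python3 -m handwheel '[-0.06,-0.25,0,0,0,0, -0.06,-0.25,0,0,0,0, -0.06,-0.25,0,0,0,0, 0,0,0,0,0,0, 0,0,0,0,0,0]'
python3 - <<'E'
from lid import *
lid("top",.599,-.006,.139); lid("side",.599,-.006,.139)
p,d,k=shot("top","top9.png"); W=pts(d,k)
m=(abs(W[...,0]-.452)<.06)&(abs(W[...,1]-.35)<.025)&(W[...,2]<.03); q=W[m]; A=np.c_[q[:,:2],np.ones(len(q))]; print("carrier floor z",np.median(q[:,2]),np.linalg.lstsq(A,q[:,2],rcond=None)[0][:2])
s,_,_=shot("side"); cv2.imwrite("pics/m9.png",np.hstack([cv2.resize(p,(400,300)),cv2.resize(s,(400,300))]))
E
```

```text
time: 36.43
eef_pos: [0.5992, -0.0048, 0.1633]
tcp_rot: [1.0, 0.014, -0.0, -0.0]
contact_force: [0.0, -0.1, -0.6]
opening: 0.995
finger_force: 0.0
time: 36.85
eef_pos: [0.5991, -0.0051, 0.2868]
tcp_rot: [1.0, 0.014, -0.0, -0.0]
contact_force: [1.0, -0.5, -0.5]
opening: 1.003
finger_force: 0.0
time: 37.27
eef_pos: [0.5538, -0.1865, 0.3012]
tcp_rot: [1.0, 0.014, 0.001, 0.0]
contact_force: [-0.6, 0.3, 0.4]
opening: 0.997
finger_force: 0.0
time: 37.68
eef_pos: [0.5267, -0.2995, 0.3004]
tcp_rot: [1.0, 0.012, 0.0, -0.0]
contact_force: [-0.6, 0.8, -0.2]
opening: 1.002
finger_force: 0.0
top disc [ 0.5997 -0.0039] 0.1184 z 0.1391 slope [0.0011 0.0004] 4525
knob [ 0.5994 -0.0045] 0.016 z 0.1725 88
side disc [ 0.6    -0.0037] 0.1199 z 0.1369 slope [ 0.0024 -0.0063] 2054
knob [ 0.598  -0.0023] 0.016 z 0.1703 47
carrier floor z 0.006330252254540519 [-0.0016579  -0.00715207]
```

View pics/m9.png

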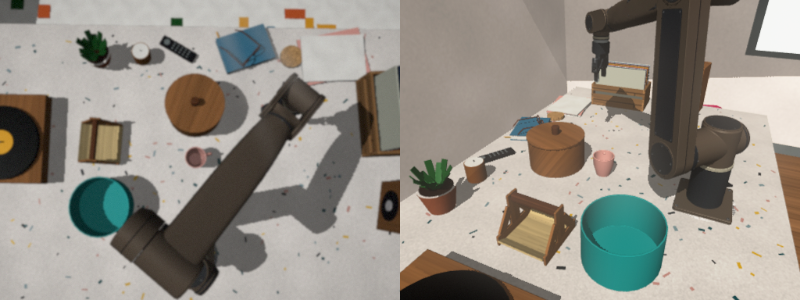

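Lid is level on the tub at (195,103), top face at z=0.139 as required. The carrier is flat and empty at (102,142), the mug stands at (197,157), and nothing is left on the table.

```bash
python3 -c "from plant import ctrl; print(ctrl.sign_off())"
```

```text
the job is handed in; nothing more can be done
None
```

The job is handed in, with no verdict shown: the carrier's five blocks and the three strays found are in the tub, the lid measures level and fully seated, the empty carrier stands flat on the table, and the mug stands untouched.

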